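Find the tired return spring of the tile cutter

ROBOT

A 6-joint arm with a two-finger parallel gripper is mounted at the origin on the work surface; the furniture and walls round the work are solid. World frame = base frame: x ahead of the robot, y to its left, z up, the work surface at z = 0. Lengths are in mm, angles in rad, forces in N, time in s.
With the tool pointing down it reaches from about 275 to 1000 mm from the base axis. Payload 8.4 kg.
Tool frame: the origin (TCP) lies midway between the tips of the shut fingers; the grasp point (between the pads) lies 19 mm behind it; z points along the fingers, y is the direction in which the jaws open and shut (so a half turn about z gives the same grasp; the last joint's range is limited). The gripper opens to 85 mm and grips with 20 to 120 N. Pads are 22 mm wide; open, the fingers measure 114 mm over their backs; the gripper's body (76 mm by 85 mm) begins 54 mm behind the grasp point. The pads swing forward as they close: fully open they stand 13 mm farther back than shut.
Start: joints at [-1.179, 0.353, 1.633, -0, 1.155, -0.002], TCP at [239.811, -577.164, 231.281] pointing down, gripper open.
Joint ranges: [-2.63, 2.63], [-0.92, 2.1], [0.06, 2.66], [-1.3, 4.44], [0, 2.69], [-3.02, 3.02]. Speed limits (rad/s): [2.22, 2.22, 2.79, 3.14, 3.14, 3.14].

INTERFACE

Orientations are given as a rotation vector (axis times angle).
In Python, from cell import telemetry, cams, order gives the robot as it stands. The module is installed in compiled form; this text tells all that it offers.
- The arm moves only by the tool jog_arm, never from a script. Its argument "increments" is a list of rows, each a list of 3 entries, a list of its own where there are three numbers: the shift along the world's x, y, z in cm, then the turn about the world's z in rad, then the closure, from 0 (fully open) to 1 (shut). A call has 1 to 5 rows; each row shifts and turns the commanded pose from where the row before left it; what a row does not reach is not made up. A row lasts 1/8 s, in which the tool goes at most 62.5 mm and 10.7 degrees, less where a joint would pass 70% of its speed; a pose out of reach is approached as far as the arm can. A call with a gripper value outside its range is refused whole. The fingers move at their own pace and stop on an object; the grip force is fixed at half the most. Time passes only in rows, so rows that do not move let the fingers close. It gives the time, the measured TCP pose, the force and the opening at its end, in the units of the state.
- telemetry.read_state(): the state, without advancing time (a new reading comes with each control period).
- cams.camera(name): name is "scene" or "top" or "wrist"; returns (picture, depth): 420x560x3 uint8, red, green, blue; 420x560 float32, mm along the optical axis (not along the pixel's ray), 0 where there is no reading.
- cams.camera_model(name): a dict with "intrinsics" (3x3 intrinsics, pixels), "view" (4x4, takes a point from world to camera coordinates). Camera axes: x right, y up, looking along -z (the intrinsics and any distortion apply to the point x, -y, -z); pixel columns grow to the right and rows downward; lengths in mm; the calibration is good to about 2 mm. A picture is of the moment at which its call begins: read the wrist's pose just before it. camera_model takes no time and is no camera call; for the wrist camera it gives the pose at the moment of the call.
- order.sign_off(): hands the job in, once; it reports no verdict.
The state is a dict: "clock": time; "q": joint angles; "dq": joint speeds; "effort": joint torques, N m; "eef_pos": TCP position; "tcp_rot": TCP orientation; "wrist_force": force on the tool from outside, world axes, zero at the start; "torque": the same for the moment, N m; "width": finger opening in mm.
Only numpy, scipy, OpenCV 4.12 (cv2) and the standard library are available. Lean on these libraries where they do the work, as an engineer would, in place of code of your own. Each camera call takes 0.05 s, during which the arm holds its last target.

TASK

Three return springs for the tile cutter are clamped in holders: going from left to right, press each spring's free tip gently down onto its stop, hold it there for a moment and let it up again, never pushing on a spring with more than 25 N. Judge which spring is the softest (gives most per newton; the stops are set differently) and mark it by laying the teal tile flat in the middle of the yellow pad of its holder. Leave the jars and the ochre tile where they are.

Things in the scene. Friction and masses are not known exactly. Their poses are not given: they have to be found in the camera images.
- holder_p: spring holder, one of three alike, fixed to the desk: base plate 170 x 50 x 12 mm; clamp 36 mm wide, 59 mm high at x = +50 to +80 mm holds a flat steel leaf that runs to own -x (towards the robot). Origin: centre of the underside; z up. They stand left (y > 0.1), middle and right (y < -0.1), some 0.19 m apart; which stands where changes, and so does the place of the softest leaf
- dome_p (a point): top of the brass dome (11 mm across) on the leaf's free tip: press here. 52 mm above the desk at rest, 25 mm to -x of holder_p's origin. Leaf 16 mm wide, 45 mm above the desk. A stop screw under the tip, set differently on each holder, ends the travel at 6 to 15 mm: find it by feel. Force grows evenly, 0.35 to 0.95 N/mm, to 5 to 11 N, then steeply at the stop
- leaf_p (a joint): bend of holder_p's leaf (rad): 0 at rest, grows as the dome is pressed down, springs back when let go. Acts like a hinge 70 mm behind (+x of) the dome: 0.1 rad is 7 mm of travel. The softest leaf gives at least 1.5 times as much per newton as either other; force at the stop does not tell, as the travels differ
- pad_p (a point): centre of the upper face of the flat yellow marking pad (36 x 40 mm in x, y) on holder_p's base plate, 63 mm to -x of its origin, 13 mm above the desk; axes as the holder's. The leaf's tip ends 24 mm to +x of this point; the plate's edges are 22 mm to -x and 25 mm to either side
- holder_q: spring holder, one of three alike, fixed to the desk: base plate 170 x 50 x 12 mm; clamp 36 mm wide, 59 mm high at x = +50 to +80 mm holds a flat steel leaf that runs to own -x (towards the robot). Origin: centre of the underside; z up. They stand left (y > 0.1), middle and right (y < -0.1), some 0.19 m apart; which stands where changes, and so does the place of the softest leaf
- dome_q (a point): top of the brass dome (11 mm across) on the leaf's free tip: press here. 52 mm above the desk at rest, 25 mm to -x of holder_q's origin. Leaf 16 mm wide, 45 mm above the desk. A stop screw under the tip, set differently on each holder, ends the travel at 6 to 15 mm: find it by feel. Force grows evenly, 0.35 to 0.95 N/mm, to 5 to 11 N, then steeply at the stop
- leaf_q (a joint): bend of holder_q's leaf (rad): 0 at rest, grows as the dome is pressed down, springs back when let go. Acts like a hinge 70 mm behind (+x of) the dome: 0.1 rad is 7 mm of travel. The softest leaf gives at least 1.5 times as much per newton as either other; force at the stop does not tell, as the travels differ
- pad_q (a point): centre of the upper face of the flat yellow marking pad (36 x 40 mm in x, y) on holder_q's base plate, 63 mm to -x of its origin, 13 mm above the desk; axes as the holder's. The leaf's tip ends 24 mm to +x of this point; the plate's edges are 22 mm to -x and 25 mm to either side
- holder_r: spring holder, one of three alike, fixed to the desk: base plate 170 x 50 x 12 mm; clamp 36 mm wide, 59 mm high at x = +50 to +80 mm holds a flat steel leaf that runs to own -x (towards the robot). Origin: centre of the underside; z up. They stand left (y > 0.1), middle and right (y < -0.1), some 0.19 m apart; which stands where changes, and so does the place of the softest leaf
- dome_r (a point): top of the brass dome (11 mm across) on the leaf's free tip: press here. 52 mm above the desk at rest, 25 mm to -x of holder_r's origin. Leaf 16 mm wide, 45 mm above the desk. A stop screw under the tip, set differently on each holder, ends the travel at 6 to 15 mm: find it by feel. Force grows evenly, 0.35 to 0.95 N/mm, to 5 to 11 N, then steeply at the stop
- leaf_r (a joint): bend of holder_r's leaf (rad): 0 at rest, grows as the dome is pressed down, springs back when let go. Acts like a hinge 70 mm behind (+x of) the dome: 0.1 rad is 7 mm of travel. The softest leaf gives at least 1.5 times as much per newton as either other; force at the stop does not tell, as the travels differ
- pad_r (a point): centre of the upper face of the flat yellow marking pad (36 x 40 mm in x, y) on holder_r's base plate, 63 mm to -x of its origin, 13 mm above the desk; axes as the holder's. The leaf's tip ends 24 mm to +x of this point; the plate's edges are 22 mm to -x and 25 mm to either side
- teal_tile_center (a point): centre (half-way up) of the loose teal glass sample tile, 27 x 27 x 8 mm, under 20 g, lying flat on the desk to the right; x and y axes square to its sides, z up
- ochre_tile: bystander: loose ochre glass tile, 24 x 24 x 8 mm, on the desk beyond the teal one; origin at the centre of its underside
- jar_gold: bystander: small glass jar of pale gold tiles with a white lid, 49 mm across, 66 mm tall, standing behind the holders; origin at the centre of its underside
- jar_aqua: bystander: small glass jar of aqua tiles with a white lid, 55 mm across, 74 mm tall, standing behind the holders; origin at the centre of its underside
Things that resemble listed ones, but are neither listed nor needed, are in the scene too. What is shaped like the holder_r but blue or pink is not meant.

How it is judged (in metres and radians):
On the way, in this order (a step that is already met when the one before it is completed fails the run):
1. the leaf of the left holder is held down on its stop (within 0.01 rad, 0.7 mm) (((world y of pad_p above 0.1 m and value of joint leaf_p above 0.083 rad) or (world y of pad_q above 0.1 m and value of joint leaf_q above 0.1768 rad) or (world y of pad_r above 0.1 m and value of joint leaf_r above 0.1914 rad))), for 0.2 s.
2. the leaf of the middle holder is held down on its stop (within 0.01 rad, 0.7 mm) (((world y of pad_p between -0.1 and 0.1 m and value of joint leaf_p above 0.083 rad) or (world y of pad_q between -0.1 and 0.1 m and value of joint leaf_q above 0.1768 rad) or (world y of pad_r between -0.1 and 0.1 m and value of joint leaf_r above 0.1914 rad))), for 0.2 s.
3. the leaf of the right holder is held down on its stop (within 0.01 rad, 0.7 mm) (((world y of pad_p below -0.1 m and value of joint leaf_p above 0.083 rad) or (world y of pad_q below -0.1 m and value of joint leaf_q above 0.1768 rad) or (world y of pad_r below -0.1 m and value of joint leaf_r above 0.1914 rad))), for 0.2 s.
At the end, for the whole second after the job is handed in: The teal tile lies flat on the yellow pad of the holder with the softest leaf, its centre within 13 mm of the pad's centre along both pad axes and its tilt under 0.1 rad, and all three leaves have sprung back up (under 0.03 rad) (x of teal_tile_center in the frame of pad_q between -0.013 and 0.013 m and y of teal_tile_center in the frame of pad_q between -0.013 and 0.013 m and z of teal_tile_center in the frame of pad_q below 0.007 m and angle between teal_tile_center's own z axis and vertical below 0.1 rad and value of joint each of leaf_p, leaf_q, leaf_r below 0.03 rad); the robot touches nothing.
It fails at once if a leaf is pressed (bent over 0.03 rad) with more than 25 N ((contact force between holder_p and anything else above 25 N and value of joint leaf_p above 0.03 rad) or (contact force between holder_q and anything else above 25 N and value of joint leaf_q above 0.03 rad) or (contact force between holder_r and anything else above 25 N and value of joint leaf_r above 0.03 rad)).
It fails at once if a jar or the ochre tile is moved by more than 10 mm (distance of any of ochre_tile, jar_gold, jar_aqua from where it was at the start of the episode above 0.01 m).
It also fails if it takes over 69 s, if anything falls off the work surface, if the arm or the gripper's body presses on something with over 40 N, if the wrist force passes 120 N, or if a joint passes its speed limit or range.

## Working session

There is one attempt and no reset: what is moved stays moved. The work goes in short steps, Python scripts to look and compute and a tool call to move; the robot and the scene stay as the last step left them, time stands still between calls to the robot, and variables do not carry over. Pictures are saved under pics/ and viewed, and the job is handed in when it is done.

Besides the shell and the picture viewer there is one more tool, called after "Emit:" by a JSON object that holds its "method" and its "body". jog_arm: Moves the arm, as the interface text tells. Its arguments: {"type":"object","properties":{"increments":{"type":"array","items":{"type":"array"}}},"required":["increments"]}

```bash
mkdir -p pics; python3 - <<'E'
from cell import telemetry,cams
import cv2,numpy as np
s=telemetry.read_state();print({k:np.round(v,3).tolist() for k,v in s.items()})
for n in("scene","top"):
    p,d=cams.camera(n);cv2.imwrite(f"pics/{n}0.png",p[:,:,::-1]);np.save(f"{n}0.npy",d)
    m=cams.camera_model(n);print(n,m);np.savez(f"{n}_m.npz",K=m["intrinsics"],V=m["view"])
E
```

```text
{'clock': 0.0, 'q': [-1.179, 0.354, 1.634, 0.0, 1.155, -0.002], 'dq': [-0.0, 0.0, -0.001, 0.0, 0.002, 0.0], 'effort': [0.001, -60.525, -34.207, -0.0, 0.009, -0.0], 'eef_pos': [239.64, -576.715, 230.546], 'tcp_rot': [-3.08, -0.614, 0.0], 'wrist_force': [0.022, 0.523, 0.691], 'torque': [-0.025, -0.025, 0.019], 'width': 85.155}
scene {'intrinsics': array([[436.80195821,   0.        , 279.94765912],
       [  0.        , 436.80195821, 206.77480414],
       [  0.        ,   0.        ,   1.        ]]), 'view': array([[-5.69638505e-01, -8.21741505e-01, -1.59019788e-02,
         2.46011831e+02],
       [ 4.55521720e-01, -3.31757968e-01,  8.26097218e-01,
        -2.65680509e+02],
       [-6.84113979e-01,  4.63333088e-01,  5.63303217e-01,
        -1.06068170e+03],
       [ 0.00000000e+00,  0.00000000e+00,  0.00000000e+00,
         1.00000000e+00]])}
top {'intrinsics': array([[484.80795636,   0.        , 281.12686743],
       [  0.        , 484.80795636, 216.2193179 ],
       [  0.        ,   0.        ,   1.        ]]), 'view': array([[-2.82645834e-02, -9.99454628e-01, -1.70751518e-02,
        -9.77878185e+00],
       [ 9.91496029e-01, -3.02021310e-02,  1.26583788e-01,
        -4.65651920e+02],
       [-1.27030459e-01, -1.33521072e-02,  9.91808945e-01,
        -1.33425763e+03],
       [ 0.00000000e+00,  0.00000000e+00,  0.00000000e+00,
         1.00000000e+00]])}
```

View pics/scene0.png

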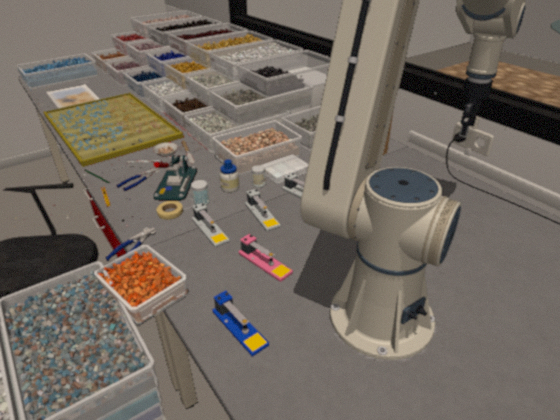

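View pics/top0.png

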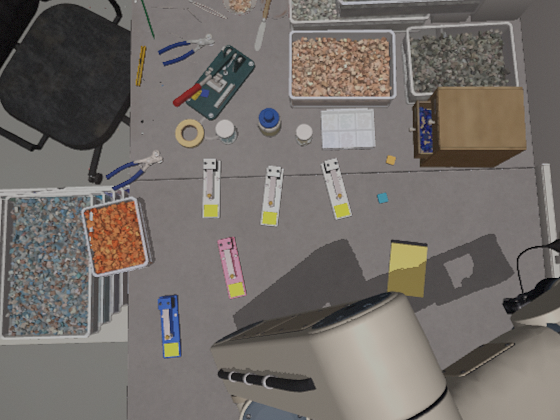

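```bash
python3 - <<'E'
import cv2
p=cv2.imread("pics/top0.png")
cv2.imwrite("pics/tc1.png",cv2.resize(p[130:270,130:330],None,fx=4,fy=4,interpolation=cv2.INTER_CUBIC))
cv2.imwrite("pics/tc2.png",cv2.resize(p[130:270,290:490],None,fx=4,fy=4,interpolation=cv2.INTER_CUBIC))
E
```

```text
(no output)
```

View pics/tc1.png

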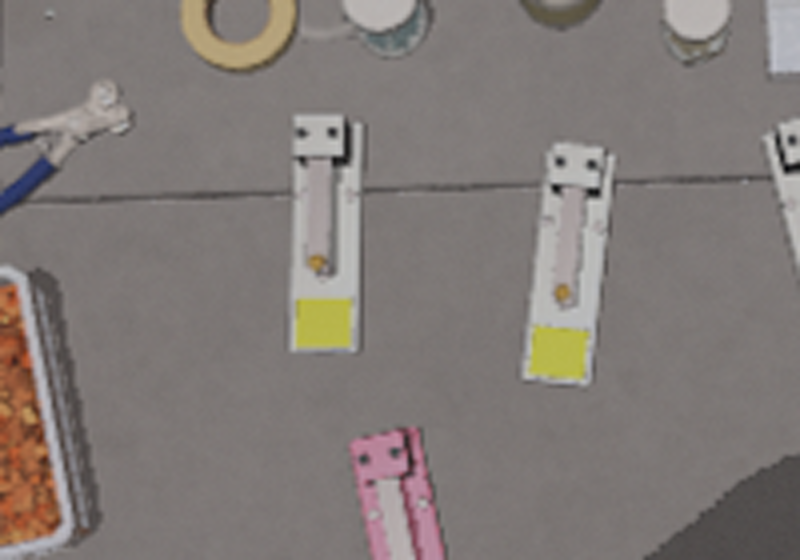

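View pics/tc2.png

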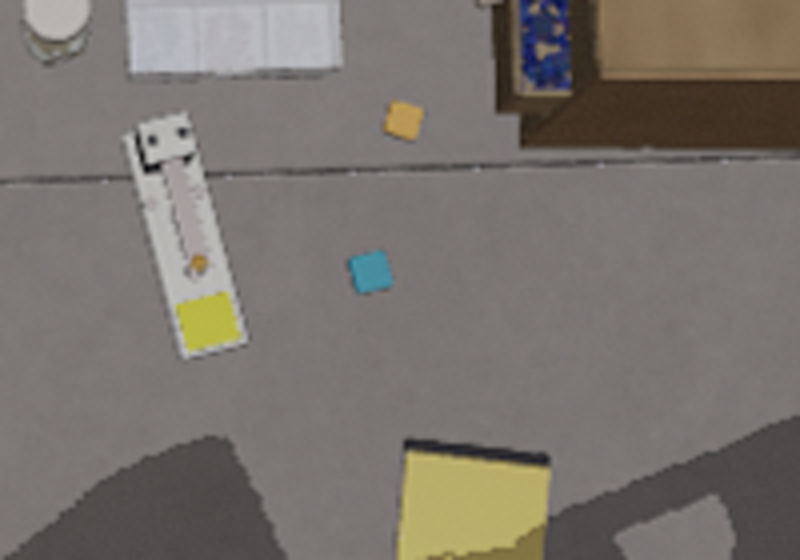

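```bash
cat >h.py <<'E'
import numpy as np
def ray(n,u,v,z):
    m=np.load(f"{n}_m.npz");K,V=m["K"],m["V"]
    return rayM(K,V,u,v,z)
def rayM(K,V,u,v,z):
    d=np.array([(u-K[0,2])/K[0,0],-(v-K[1,2])/K[1,1],-1.])
    R,t=V[:3,:3],V[:3,3];c=-R.T@t;w=R.T@d
    return c+w*(z-c[2])/w[2]
E
python3 - <<'E'
from h import *
from cell import telemetry
f=lambda x,y,o:(o+(x-1.5)/4,130+(y-1.5)/4)
P={}
for k,x,y,o,z in [("domeL",318,261,130,52),("padL",324,323,130,13),("domeM",563,291,130,52),("padM",559,352,130,13),("domeR",199,263,290,52),("padR",209,321,290,13),("teal",371,272,290,8),("ochre",405,120,290,8)]:
    P[k]=ray("top",*f(x,y,o),z);print(k,P[k].round(1))
for s in "LMR":
    v=P["dome"+s]-P["pad"+s];print(s,np.hypot(*v[:2]),np.arctan2(v[1],v[0]))
# edges of base plates for yaw (tc coords) right edge z 12
for s,a,b,o in [("L",(361,125),(357,351),130),("M",(614,155),(590,384),130),("R",(127,140),(184,357),290)]:
    A=ray("top",*f(*a,o),12);B=ray("top",*f(*b,o),12);v=A-B;print(s,np.hypot(*v[:2]),np.arctan2(v[1],v[0]))
s=[(349,259),(384,250),(392,284),(358,294)]
q=[ray("top",*f(*a,290),8) for a in s]
for i in range(4):
    v=q[(i+1)%4]-q[i];print(np.hypot(*v[:2]),np.arctan2(v[1],v[0]))
E
```

```text
domeL [528.4 175.3  52. ]
padL [490.3 177.8  13. ]
domeM [501.9   5.   52. ]
padM [464.3  10.3  13. ]
domeR [ 515.7 -187.    52. ]
padR [ 480.2 -196.6   13. ]
teal [ 512.7 -314.3    8. ]
ochre [ 623.1 -344.8    8. ]
L 38.215147103719346 -0.06512414651878619
M 38.052333841173265 -0.14065189416681337
R 36.717137765558924 0.26292280695226067
L 165.01151803663294 -0.029581210459530445
M 166.9778362972034 -0.13113007985618602
R 162.42290143081254 0.21288489456594487
25.96917295939253 -1.3475863378474464
25.174350593711807 -2.968843757293326
25.43212954650407 1.8281163946758936
26.01953709053084 0.19561379304453935
```

Emit:
{"method": "jog_arm", "body": {"increments": [[[2.2,5.8,-0.5],0,1],[[2.2,5.8,-0.5],0,1],[[2.2,5.8,-0.5],0,1],[[2.2,5.8,-0.5],0,1],[[2.2,5.8,-0.5],0,1]]}}

```text
clock: 0.72
eef_pos: [350.1, -285.3, 206.1]
tcp_rot: [3.081, 0.614, 0.0]
wrist_force: [0.8, -0.1, -0.0]
width: -0.3
```

Emit:
{"method": "jog_arm", "body": {"increments": [[[2.2,5.8,-0.5],0,1],[[2.2,5.8,-0.5],0,1],[[2.2,5.8,-0.5],0,1],[[2.2,5.8,-0.5],0,1],[[2.2,5.8,-0.5],0,1]]}}

```text
clock: 1.35
eef_pos: [460.2, 4.9, 181.2]
tcp_rot: [3.081, 0.615, 0.001]
wrist_force: [0.8, -1.2, -0.1]
width: -0.1
```

Emit:
{"method": "jog_arm", "body": {"increments": [[[2.2,5.8,-2],0,1],[[2.2,5.8,-3],0,1],[[2.2,5.6,-3],0,1],[[0,0,-1],0,1],[[0,0,0],0,1]]}}

```text
clock: 1.98
eef_pos: [520.0, 162.7, 95.9]
tcp_rot: [3.08, 0.616, -0.005]
wrist_force: [-0.5, -0.3, 1.1]
width: -0.1
```

```bash
python3 - <<'E'
from cell import telemetry,cams
import cv2,numpy as np
s=telemetry.read_state();print(s["clock"],s["eef_pos"])
p,d=cams.camera("wrist");cv2.imwrite("pics/w1.png",p[:,:,::-1])
m=cams.camera_model("wrist");np.savez("w1_m.npz",K=m["intrinsics"],V=m["view"])
E
```

```text
1.975 [520.00975663 162.71214914  95.89522911]
```

View pics/w1.png

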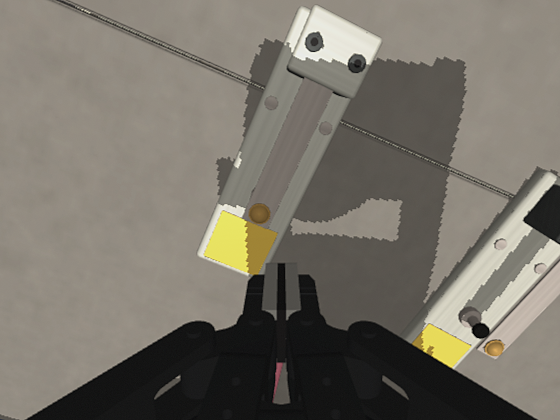

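```bash
python3 - <<'E'
from h import *
for n,u,v,z in [("domeL",260,212,51),("domeM",495,347,51),("padL cnr",220,206,13),("padLc",253,274,13)]:print(n,ray("w1",u,v,z).round(1))
from cell import telemetry
s=telemetry.read_state();print(s["clock"],s["eef_pos"],s["wrist_force"])
E
```

```text
domeL [530.6 177.7  51. ]
domeM [503.5   7.7  51. ]
padL cnr [510.8 200.3  13. ]
padLc [472.2 162.1  13. ]
2.025 [520.53141071 162.3013526   96.7383584 ] [-0.57238009 -0.02832289 -0.38263443]
```

Emit:
{"method": "jog_arm", "body": {"increments": [[[0.9,1.4,-1.5],0,1],[[0,0,-1.5],0,1],[[0,0,-0.6],0,1],[[0,0,0],0,1]]}}

```text
clock: 2.52
eef_pos: [529.7, 176.2, 60.7]
tcp_rot: [3.081, 0.614, -0.002]
wrist_force: [0.3, 0.7, 0.4]
width: -0.1
```

Emit:
{"method": "jog_arm", "body": {"increments": [[[0,0,-0.6],0,1],[[0,0,-0.2],0,1],[[0,0,0],0,1]]}}

```text
clock: 2.9
eef_pos: [530.2, 177.1, 52.9]
tcp_rot: [3.081, 0.615, -0.0]
wrist_force: [-0.1, 0.1, -0.6]
width: -0.1
```

Emit:
{"method": "jog_arm", "body": {"increments": [[[0,0,-0.2],0,1],[[0,0,0],0,1]]}}

```text
clock: 3.15
eef_pos: [530.4, 177.2, 51.0]
tcp_rot: [-3.081, -0.615, -0.0]
wrist_force: [-0.4, -0.1, -0.2]
width: 0.3
```

Emit:
{"method": "jog_arm", "body": {"increments": [[[0,0,-0.2],0,1],[[0,0,0],0,1]]}}

```text
clock: 3.4
eef_pos: [530.4, 177.2, 49.0]
tcp_rot: [-3.081, -0.615, -0.0]
wrist_force: [-0.2, 0.2, 2.1]
width: 0.0
```

Emit:
{"method": "jog_arm", "body": {"increments": [[[0,0,-0.2],0,1],[[0,0,0],0,1]]}}

```text
clock: 3.65
eef_pos: [530.4, 177.2, 47.0]
tcp_rot: [-3.081, -0.615, -0.0]
wrist_force: [-0.6, 0.9, 3.0]
width: 0.2
```

Emit:
{"method": "jog_arm", "body": {"increments": [[[0,0,-0.1],0,1],[[0,0,0],0,1]]}}

```text
clock: 3.9
eef_pos: [530.3, 177.1, 46.0]
tcp_rot: [-3.081, -0.615, -0.0]
wrist_force: [-0.9, 1.0, 2.4]
width: 0.2
```

Emit:
{"method": "jog_arm", "body": {"increments": [[[0,0,-0.1],0,1],[[0,0,0],0,1]]}}

```text
clock: 4.15
eef_pos: [530.4, 177.2, 45.0]
tcp_rot: [-3.081, -0.615, -0.0]
wrist_force: [0.1, 1.4, 5.3]
width: -0.0
```

Emit:
{"method": "jog_arm", "body": {"increments": [[[0,0,-0.1],0,1],[[0,0,0],0,1]]}}

```text
clock: 4.4
eef_pos: [530.4, 177.2, 44.0]
tcp_rot: [-3.081, -0.615, -0.0]
wrist_force: [-0.7, 0.6, 4.5]
width: -0.1
```

Emit:
{"method": "jog_arm", "body": {"increments": [[[0,0,-0.1],0,1],[[0,0,0],0,1]]}}

```text
clock: 4.65
eef_pos: [530.4, 177.2, 43.0]
tcp_rot: [-3.081, -0.615, -0.0]
wrist_force: [-1.0, 0.3, 6.3]
width: 0.1
```

Emit:
{"method": "jog_arm", "body": {"increments": [[[0,0,-0.1],0,1],[[0,0,0],0,1]]}}

```text
clock: 4.9
eef_pos: [530.4, 177.2, 42.1]
tcp_rot: [-3.081, -0.615, -0.0]
wrist_force: [-1.4, 1.0, 6.8]
width: -0.1
```

Emit:
{"method": "jog_arm", "body": {"increments": [[[0,0,-0.1],0,1],[[0,0,0],0,1]]}}

```text
clock: 5.15
eef_pos: [530.5, 177.2, 41.2]
tcp_rot: [-3.081, -0.614, -0.001]
wrist_force: [-1.3, 0.1, 7.5]
width: -0.3
```

Emit:
{"method": "jog_arm", "body": {"increments": [[[0,0,-0.1],0,1],[[0,0,0],0,1]]}}

```text
clock: 5.4
eef_pos: [530.6, 177.2, 40.3]
tcp_rot: [-3.081, -0.615, -0.001]
wrist_force: [-1.6, 1.1, 6.7]
width: -0.1
```

Emit:
{"method": "jog_arm", "body": {"increments": [[[0,0,-0.1],0,1],[[0,0,0],0,1]]}}

```text
clock: 5.65
eef_pos: [530.6, 177.2, 39.3]
tcp_rot: [-3.081, -0.615, -0.001]
wrist_force: [-1.8, 1.5, 8.5]
width: -0.2
```

Emit:
{"method": "jog_arm", "body": {"increments": [[[0,0,-0.1],0,1],[[0,0,0],0,1]]}}

```text
clock: 5.9
eef_pos: [530.7, 177.2, 38.4]
tcp_rot: [-3.081, -0.615, -0.001]
wrist_force: [-1.5, 0.2, 8.4]
width: -0.1
```

Now half-millimetre steps near the stop.

Emit:
{"method": "jog_arm", "body": {"increments": [[[0,0,-0.05],0,1],[[0,0,0],0,1]]}}

```text
clock: 6.15
eef_pos: [530.8, 177.2, 38.0]
tcp_rot: [-3.081, -0.615, -0.002]
wrist_force: [-1.4, 0.2, 9.3]
width: 0.0
```

Emit:
{"method": "jog_arm", "body": {"increments": [[[0,0,-0.05],0,1],[[0,0,0],0,1]]}}

```text
clock: 6.4
eef_pos: [530.8, 177.2, 37.5]
tcp_rot: [-3.081, -0.615, -0.002]
wrist_force: [-1.1, -0.2, 9.4]
width: 0.2
```

Emit:
{"method": "jog_arm", "body": {"increments": [[[0,0,-0.05],0,1],[[0,0,0],0,1]]}}

```text
clock: 6.65
eef_pos: [530.8, 177.3, 37.2]
tcp_rot: [-3.081, -0.615, -0.002]
wrist_force: [-1.6, -1.1, 11.0]
width: 0.1
```

Emit:
{"method": "jog_arm", "body": {"increments": [[[0,0,-0.05],0,1],[[0,0,0],0,1]]}}

```text
clock: 6.9
eef_pos: [530.9, 177.3, 36.9]
tcp_rot: [-3.081, -0.615, -0.002]
wrist_force: [-2.0, -1.1, 13.9]
width: 0.0
```

Emit:
{"method": "jog_arm", "body": {"increments": [[[0,0,-0.02],0,1],[[0,0,0],0,1],[[0,0,0],0,1]]}}

```text
clock: 7.28
eef_pos: [530.9, 177.3, 36.9]
tcp_rot: [-3.081, -0.615, -0.002]
wrist_force: [-2.5, -0.3, 15.1]
width: 0.1
```

Emit:
{"method": "jog_arm", "body": {"increments": [[[0,0,2],0,1],[[0,0,3],0,1],[[-0.8,-5.7,1],0,1],[[-1,-5.7,0],0,1],[[-1,-5.7,0],0,1]]}}

```text
clock: 7.9
eef_pos: [501.8, 4.6, 95.8]
tcp_rot: [3.08, 0.616, 0.0]
wrist_force: [-0.4, -1.3, 0.7]
width: 0.1
```

Emit:
{"method": "jog_arm", "body": {"increments": [[[0,0,-1.5],0,1],[[0,0,-1.5],0,1],[[0,0,-0.5],0,1],[[0,0,0],0,1],[[0,0,0],0,1]]}}

```text
clock: 8.52
eef_pos: [502.6, 6.8, 60.9]
tcp_rot: [3.08, 0.617, 0.0]
wrist_force: [-0.5, 0.6, -0.0]
width: 0.2
```

Emit:
{"method": "jog_arm", "body": {"increments": [[[0,0,-0.6],0,1],[[0,0,-0.2],0,1],[[0,0,0],0,1]]}}

```text
clock: 8.9
eef_pos: [502.2, 6.1, 52.6]
tcp_rot: [-3.081, -0.615, 0.001]
wrist_force: [0.0, -0.1, -0.3]
width: -0.0
```

Emit:
{"method": "jog_arm", "body": {"increments": [[[0,0,-0.2],0,1],[[0,0,0],0,1]]}}

```text
clock: 9.15
eef_pos: [502.3, 6.1, 50.8]
tcp_rot: [3.081, 0.614, 0.0]
wrist_force: [-0.2, -0.5, 1.1]
width: 0.3
```

Emit:
{"method": "jog_arm", "body": {"increments": [[[0,0,-0.2],0,1],[[0,0,0],0,1]]}}

```text
clock: 9.4
eef_pos: [502.4, 6.1, 48.7]
tcp_rot: [-3.081, -0.614, -0.0]
wrist_force: [-0.9, 0.2, 1.0]
width: -0.5
```

Emit:
{"method": "jog_arm", "body": {"increments": [[[0,0,-0.15],0,1],[[0,0,0],0,1]]}}

```text
clock: 9.65
eef_pos: [502.3, 6.1, 47.3]
tcp_rot: [-3.081, -0.615, 0.0]
wrist_force: [-0.2, 0.4, 1.8]
width: 0.1
```

Emit:
{"method": "jog_arm", "body": {"increments": [[[0,0,-0.1],0,1],[[0,0,0],0,1]]}}

```text
clock: 9.9
eef_pos: [502.4, 6.1, 46.3]
tcp_rot: [-3.081, -0.615, -0.0]
wrist_force: [-0.4, -0.4, 1.9]
width: -0.1
```

Emit:
{"method": "jog_arm", "body": {"increments": [[[0,0,-0.1],0,1],[[0,0,0],0,1]]}}

```text
clock: 10.15
eef_pos: [502.3, 6.1, 45.3]
tcp_rot: [3.081, 0.615, -0.0]
wrist_force: [-0.5, 0.2, 2.3]
width: -0.2
```

Emit:
{"method": "jog_arm", "body": {"increments": [[[0,0,-0.1],0,1],[[0,0,0],0,1]]}}

```text
clock: 10.4
eef_pos: [502.4, 6.1, 44.3]
tcp_rot: [-3.081, -0.615, -0.0]
wrist_force: [-0.9, 0.4, 2.5]
width: 0.2
```

Emit:
{"method": "jog_arm", "body": {"increments": [[[0,0,-0.1],0,1],[[0,0,0],0,1]]}}

```text
clock: 10.65
eef_pos: [502.3, 6.1, 43.3]
tcp_rot: [3.081, 0.615, 0.0]
wrist_force: [-0.3, 0.9, 3.4]
width: -0.1
```

Emit:
{"method": "jog_arm", "body": {"increments": [[[0,0,-0.1],0,1],[[0,0,0],0,1]]}}

```text
clock: 10.9
eef_pos: [502.4, 6.1, 42.3]
tcp_rot: [3.081, 0.615, 0.0]
wrist_force: [-1.5, 0.5, 4.3]
width: -0.2
```

Emit:
{"method": "jog_arm", "body": {"increments": [[[0,0,-0.1],0,1],[[0,0,0],0,1]]}}

```text
clock: 11.15
eef_pos: [502.5, 6.1, 41.3]
tcp_rot: [3.081, 0.615, 0.0]
wrist_force: [0.4, 0.8, 4.5]
width: 0.0
```

Emit:
{"method": "jog_arm", "body": {"increments": [[[0,0,-0.1],0,1],[[0,0,0],0,1]]}}

```text
clock: 11.4
eef_pos: [502.5, 6.1, 40.3]
tcp_rot: [3.081, 0.615, 0.001]
wrist_force: [0.1, -0.3, 5.2]
width: -0.3
```

Emit:
{"method": "jog_arm", "body": {"increments": [[[0,0,-0.1],0,1],[[0,0,0],0,1]]}}

```text
clock: 11.65
eef_pos: [502.5, 6.1, 39.3]
tcp_rot: [3.081, 0.614, 0.001]
wrist_force: [0.7, 0.3, 5.5]
width: 0.1
```

Emit:
{"method": "jog_arm", "body": {"increments": [[[0,0,-0.05],0,1],[[0,0,0],0,1]]}}

```text
clock: 11.9
eef_pos: [502.6, 6.1, 38.9]
tcp_rot: [3.081, 0.615, 0.001]
wrist_force: [0.0, 0.5, 5.7]
width: -0.0
```

Emit:
{"method": "jog_arm", "body": {"increments": [[[0,0,-0.05],0,1],[[0,0,0],0,1]]}}

```text
clock: 12.15
eef_pos: [502.7, 6.1, 38.5]
tcp_rot: [3.081, 0.615, 0.001]
wrist_force: [0.0, 0.4, 6.6]
width: 0.3
```

Emit:
{"method": "jog_arm", "body": {"increments": [[[0,0,-0.05],0,1],[[0,0,0],0,1]]}}

```text
clock: 12.4
eef_pos: [502.7, 6.1, 38.2]
tcp_rot: [3.081, 0.615, 0.001]
wrist_force: [-0.4, 0.3, 10.2]
width: 0.2
```

Emit:
{"method": "jog_arm", "body": {"increments": [[[0,0,-0.04],0,1],[[0,0,0],0,1],[[0,0,0],0,1]]}}

```text
clock: 12.78
eef_pos: [502.8, 6.1, 38.0]
tcp_rot: [3.081, 0.615, 0.001]
wrist_force: [-2.3, 0.2, 11.5]
width: 0.4
```

Emit:
{"method": "jog_arm", "body": {"increments": [[[0,0,2],0,1],[[0,0,3],0,1],[[0.4,-5,0.5],0,1],[[0.4,-5,0],0,1],[[0.4,-5,0],0,1]]}}

```text
clock: 13.4
eef_pos: [514.0, -145.1, 92.2]
tcp_rot: [-3.08, -0.615, 0.001]
wrist_force: [0.6, 0.5, -0.1]
width: 0.1
```

Emit:
{"method": "jog_arm", "body": {"increments": [[[0.2,-4.2,-0.5],0,1],[[0,0,-1.5],0,1],[[0,0,-1.1],0,1],[[0,0,0],0,1],[[0,0,0],0,1]]}}

```text
clock: 14.02
eef_pos: [516.3, -185.0, 61.4]
tcp_rot: [-3.08, -0.617, 0.0]
wrist_force: [0.1, 0.3, 0.3]
width: 0.0
```

Emit:
{"method": "jog_arm", "body": {"increments": [[[0,-0.05,-0.6],0,1],[[0,0,-0.2],0,1],[[0,0,0],0,1]]}}

```text
clock: 14.4
eef_pos: [516.2, -186.2, 53.3]
tcp_rot: [-3.081, -0.615, 0.0]
wrist_force: [0.4, -0.3, -0.1]
width: -0.1
```

Emit:
{"method": "jog_arm", "body": {"increments": [[[0,0,-0.2],0,1],[[0,0,0],0,1]]}}

```text
clock: 14.65
eef_pos: [516.4, -186.4, 51.4]
tcp_rot: [3.081, 0.614, 0.0]
wrist_force: [0.0, 0.1, -0.1]
width: 0.0
```

Emit:
{"method": "jog_arm", "body": {"increments": [[[0,0,-0.1],0,1],[[0,0,0],0,1]]}}

```text
clock: 14.9
eef_pos: [516.4, -186.4, 50.4]
tcp_rot: [3.081, 0.614, 0.0]
wrist_force: [-0.2, -0.1, 1.4]
width: -0.3
```

Emit:
{"method": "jog_arm", "body": {"increments": [[[0,0,-0.1],0,1],[[0,0,0],0,1]]}}

```text
clock: 15.15
eef_pos: [516.3, -186.4, 49.4]
tcp_rot: [3.081, 0.615, 0.0]
wrist_force: [-0.5, -0.8, 2.5]
width: -0.3
```

Emit:
{"method": "jog_arm", "body": {"increments": [[[0,0,-0.1],0,1],[[0,0,0],0,1]]}}

```text
clock: 15.4
eef_pos: [516.3, -186.4, 48.4]
tcp_rot: [3.081, 0.615, -0.0]
wrist_force: [-0.5, -0.4, 3.0]
width: -0.1
```

Emit:
{"method": "jog_arm", "body": {"increments": [[[0,0,-0.1],0,1],[[0,0,0],0,1]]}}

```text
clock: 15.65
eef_pos: [516.3, -186.4, 47.4]
tcp_rot: [3.081, 0.615, -0.0]
wrist_force: [-1.7, -0.4, 3.2]
width: -0.0
```

Emit:
{"method": "jog_arm", "body": {"increments": [[[0,0,-0.1],0,1],[[0,0,0],0,1]]}}

```text
clock: 15.9
eef_pos: [516.3, -186.4, 46.4]
tcp_rot: [3.081, 0.615, -0.0]
wrist_force: [-2.6, -1.2, 3.8]
width: -0.1
```

Emit:
{"method": "jog_arm", "body": {"increments": [[[0,0,-0.05],0,1],[[0,0,0],0,1]]}}

```text
clock: 16.15
eef_pos: [516.3, -186.4, 45.9]
tcp_rot: [3.081, 0.615, -0.0]
wrist_force: [-1.2, -0.1, 5.0]
width: -0.2
```

Emit:
{"method": "jog_arm", "body": {"increments": [[[0,0,-0.05],0,1],[[0,0,0],0,1]]}}

```text
clock: 16.4
eef_pos: [516.3, -186.4, 45.4]
tcp_rot: [3.081, 0.614, 0.0]
wrist_force: [-1.6, 0.0, 4.4]
width: 0.2
```

Emit:
{"method": "jog_arm", "body": {"increments": [[[0,0,-0.05],0,1],[[0,0,0],0,1]]}}

```text
clock: 16.65
eef_pos: [516.3, -186.4, 45.0]
tcp_rot: [3.081, 0.615, 0.0]
wrist_force: [-2.9, -0.4, 5.8]
width: -0.2
```

Emit:
{"method": "jog_arm", "body": {"increments": [[[0,0,-0.05],0,1],[[0,0,0],0,1]]}}

```text
clock: 16.9
eef_pos: [516.4, -186.4, 44.7]
tcp_rot: [3.081, 0.615, 0.0]
wrist_force: [-2.9, -0.4, 9.7]
width: 0.3
```

Emit:
{"method": "jog_arm", "body": {"increments": [[[0,0,-0.04],0,1],[[0,0,0],0,1],[[0,0,0],0,1]]}}

```text
clock: 17.27
eef_pos: [516.4, -186.5, 44.5]
tcp_rot: [3.081, 0.615, 0.0]
wrist_force: [-3.0, -1.0, 11.0]
width: -0.3
```

Emit:
{"method": "jog_arm", "body": {"increments": [[[0,0,2],0,1],[[0,0,4],0,1],[[0,-4,2],-0.09,0.5],[[0,-4,2],-0.09,0.5],[[0,-4,0],0,0.5]]}}

```text
clock: 17.9
eef_pos: [517.3, -307.9, 145.6]
tcp_rot: [3.122, 0.333, 0.004]
wrist_force: [0.1, -0.9, -0.4]
width: 42.9
```

Emit:
{"method": "jog_arm", "body": {"increments": [[[0,0,0],0,0.5],[[0,0,0],0,0.5]]}}

```text
clock: 18.15
eef_pos: [515.8, -305.7, 143.3]
tcp_rot: [-3.123, -0.334, 0.001]
wrist_force: [0.3, 0.2, 0.3]
width: 42.8
```

```bash
python3 - <<'E'
from cell import telemetry,cams
import cv2,numpy as np
m=cams.camera_model("wrist");np.savez("w2_m.npz",K=m["intrinsics"],V=m["view"])
s=telemetry.read_state();print(s["clock"],s["eef_pos"],s["tcp_rot"],s["width"])
p,d=cams.camera("wrist");cv2.imwrite("pics/w2.png",p[:,:,::-1])
E
```

```text
18.15 [ 515.8127415  -305.72012634  143.28231863] [-3.12254029e+00 -3.34247276e-01  1.46068409e-03] 42.753027888325526
```

View pics/w2.png

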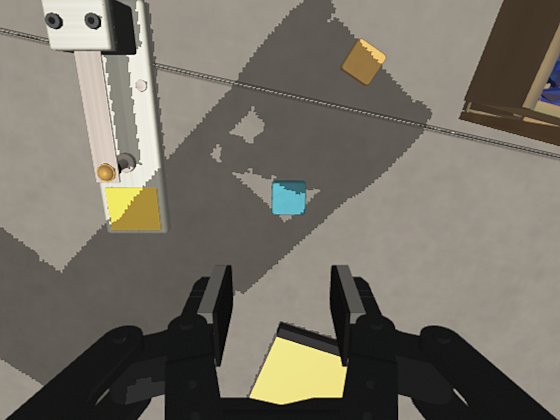

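```bash
python3 - <<'E'
import cv2
p=cv2.imread("pics/w2.png")
cv2.imwrite("pics/w2c.png",cv2.resize(p[165:230,250:330],None,fx=8,fy=8,interpolation=cv2.INTER_CUBIC))
E
```

```text
(no output)
```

View pics/w2c.png

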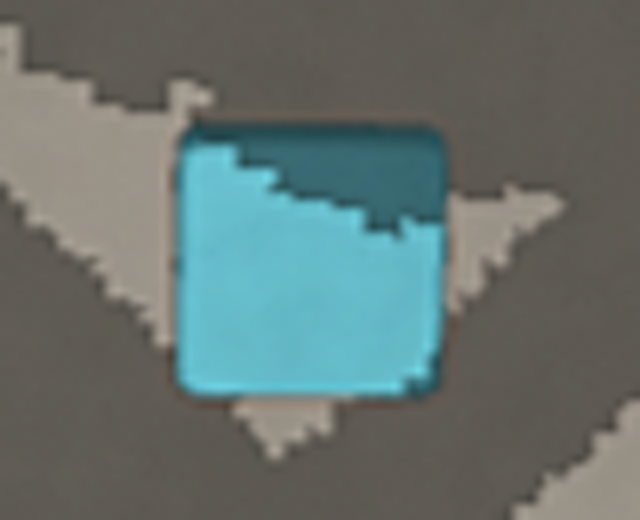

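```bash
python3 - <<'E'
from h import *
g=lambda x,y:(250+x/8,165+y/8)
c=[(178,125),(447,125),(443,397),(178,397)]
q=[ray("w2",*g(*a),8) for a in c]
print(np.mean(q,0))
for i in range(4):
    v=q[(i+1)%4]-q[i];print(np.hypot(*v[:2]),np.arctan2(v[1],v[0]))
print(ray("w2",105,172,51))
a=2*np.arctan2(.334,3.1225);print(a-np.pi/2)
E
```

```text
[ 512.78028491 -314.03881682    8.        ]
26.450855598422056 -1.3556995041170314
28.483455937824594 -2.918937802872672
26.894081031008668 1.7860115990038432
28.486740018780225 0.20709482008269456
[ 517.40606997 -187.58305025   51.        ]
-1.3576755333294748
```

Emit:
{"method": "jog_arm", "body": {"increments": [[[-0.3,-0.8,-4],0,0.5],[[0,0,-4],0,0.5],[[0,0,-4],0,0.5],[[0,0,-1.2],0,0.5],[[0,0,0],0,0.5]]}}

```text
clock: 18.82
eef_pos: [513.2, -313.6, 11.8]
tcp_rot: [-3.123, -0.336, 0.002]
wrist_force: [-0.2, 0.4, 0.6]
width: 42.6
```

Emit:
{"method": "jog_arm", "body": {"increments": [[[0,0,-0.6],0,0.5],[[0,0,-0.3],0,0.5],[[0,0,0],0,0.6],[[0,0,0],0,1],[[0,0,0],0,1]]}}

```text
clock: 19.45
eef_pos: [513.6, -314.6, 3.8]
tcp_rot: [3.123, 0.335, 0.001]
wrist_force: [-1.0, 1.6, 4.2]
width: 24.6
```

Emit:
{"method": "jog_arm", "body": {"increments": [[[0,0,0],0,1],[[0,0,0],0,1]]}}

```text
clock: 19.7
eef_pos: [513.6, -314.6, 3.8]
tcp_rot: [3.123, 0.335, 0.001]
wrist_force: [-1.5, 0.3, 4.4]
width: 24.6
```

Emit:
{"method": "jog_arm", "body": {"increments": [[[0,0,0.5],0,1],[[0,0,2],0,1],[[0,0,4],0,1],[[0,0,0],0,1]]}}

```text
clock: 20.2
eef_pos: [515.6, -315.8, 72.2]
tcp_rot: [3.12, 0.335, 0.008]
wrist_force: [-0.1, 0.3, -0.4]
width: 24.2
```

```bash
python3 - <<'E'
from cell import telemetry,cams
import cv2,numpy as np
s=telemetry.read_state();print(s["clock"],s["eef_pos"],s["wrist_force"],s["width"])
p,d=cams.camera("wrist");cv2.imwrite("pics/w3.png",cv2.resize(p[180:420,120:440,::-1],None,fx=2,fy=2))
p,d=cams.camera("top");cv2.imwrite("pics/t3.png",p[:,:,::-1])
E
```

```text
20.2 [ 515.60097152 -315.83867656   72.21477349] [-0.06048241  0.30822143 -0.36662969] 24.183773619405976
```

View pics/w3.png

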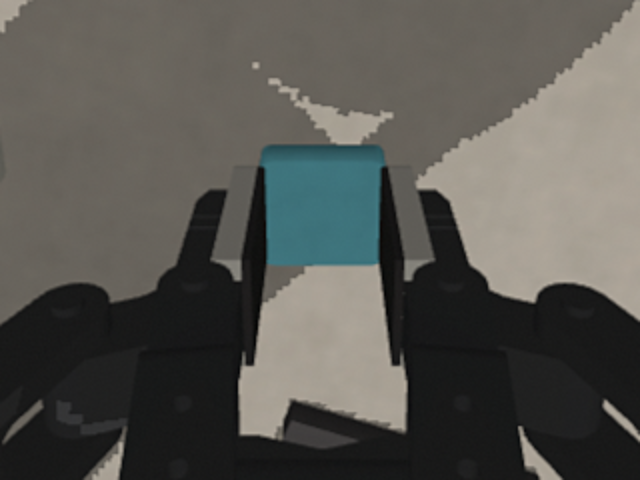

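Emit:
{"method": "jog_arm", "body": {"increments": [[[-0.8,4,2],-0.05,1],[[-0.8,5.4,1],-0.05,1],[[-0.8,5.4,0],-0.05,1],[[-0.8,5.4,0],-0.05,1],[[-0.8,5.4,0],-0.05,1]]}}

```text
clock: 20.92
eef_pos: [472.2, -56.7, 97.5]
tcp_rot: [-3.141, 0.06, 0.002]
wrist_force: [0.4, 0.3, 0.3]
width: 24.4
```

Emit:
{"method": "jog_arm", "body": {"increments": [[[-0.9,4,0],-0.05,1],[[0,2,0],-0.05,1],[[0,0.8,0],0,1],[[0,0,0],0,1],[[0,0,0],0,1]]}}

```text
clock: 21.55
eef_pos: [464.3, 8.9, 97.8]
tcp_rot: [3.134, -0.214, -0.001]
wrist_force: [0.2, -0.5, 0.3]
width: 24.5
```

```bash
python3 - <<'E'
from cell import telemetry,cams
import cv2,numpy as np
m=cams.camera_model("wrist");np.savez("w4_m.npz",K=m["intrinsics"],V=m["view"])
s=telemetry.read_state();print(s["clock"],s["eef_pos"],s["tcp_rot"],s["wrist_force"],s["width"])
p,d=cams.camera("wrist");cv2.imwrite("pics/w4.png",p[:,:,::-1])
E
```

```text
21.55 [464.27554307   8.90766103  97.80668487] [ 3.13413406e+00 -2.13828595e-01 -6.27352210e-04] [ 0.20168682 -0.51998339  0.29904584] 24.482114291651282
```

View pics/w4.png

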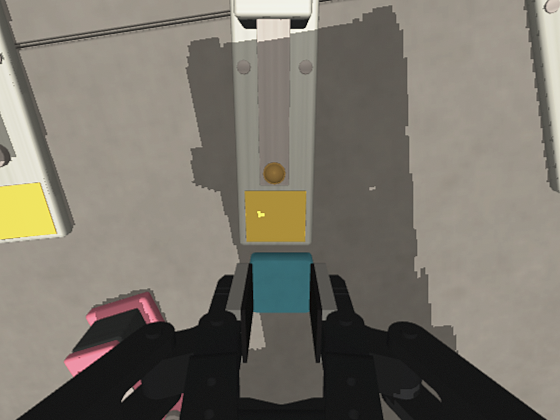

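```bash
python3 - <<'E'
from h import *
c=[(245,190),(306,190),(308,242),(243,241)]
q=[ray("w4",*a,13) for a in c];print(np.mean(q,0))
for i in range(4):
    v=q[(i+1)%4]-q[i];print(np.hypot(*v[:2]),np.arctan2(v[1],v[0]))
t=[(252,261),(311,261),(310,312),(253,312)]
for z in(100,102):
    q=[ray("w4",*a,z) for a in t];print(np.mean(q,0))
print(ray("w4",274,172,51))
E
```

```text
[463.3545183   11.43594483  13.        ]
39.64560507920362 -1.7056172493821982
37.00505437348166 3.0659726121615023
44.35237212899164 1.4191074540955595
36.27913058687864 -0.20408978853221327
[461.82917355   7.77788026 100.        ]
[463.03411031   7.618955   102.        ]
[502.36805326   6.24686436  51.        ]
```

Emit:
{"method": "jog_arm", "body": {"increments": [[[0.1,0.3,-3],0,1],[[0,0,-3],0,1],[[0,0,-1.2],0,1],[[0,0,0],0,1],[[0,0,0],0,1]]}}

```text
clock: 22.22
eef_pos: [466.0, 12.4, 26.7]
tcp_rot: [-3.134, 0.214, -0.002]
wrist_force: [-0.4, -0.1, 0.6]
width: 24.3
```

Emit:
{"method": "jog_arm", "body": {"increments": [[[0,0,-0.4],0,1],[[0,0,-0.2],0,1],[[0,0,0],0,1]]}}

```text
clock: 22.6
eef_pos: [465.3, 12.6, 20.0]
tcp_rot: [-3.134, 0.214, -0.0]
wrist_force: [0.2, -0.6, -0.2]
width: 24.5
```

Emit:
{"method": "jog_arm", "body": {"increments": [[[0,0,-0.1],0,1],[[0,0,-0.1],0,1],[[0,0,0],0,1]]}}

```text
clock: 22.98
eef_pos: [465.3, 12.7, 17.9]
tcp_rot: [3.134, -0.214, -0.0]
wrist_force: [-0.4, 0.2, -0.2]
width: 25.0
```

Emit:
{"method": "jog_arm", "body": {"increments": [[[0,0,-0.05],0,1],[[0,0,0],0,1]]}}

```text
clock: 23.22
eef_pos: [465.3, 12.6, 17.5]
tcp_rot: [3.134, -0.214, -0.0]
wrist_force: [-1.1, -0.4, 0.4]
width: 24.5
```

Emit:
{"method": "jog_arm", "body": {"increments": [[[0,0,-0.05],0,1],[[0,0,0],0,1]]}}

```text
clock: 23.48
eef_pos: [465.3, 12.6, 17.0]
tcp_rot: [-3.134, 0.214, -0.0]
wrist_force: [-0.4, 0.1, 0.3]
width: 24.2
```

Emit:
{"method": "jog_arm", "body": {"increments": [[[0,0,-0.05],0,1],[[0,0,0],0,1]]}}

```text
clock: 23.72
eef_pos: [465.3, 12.6, 16.5]
tcp_rot: [3.134, -0.214, -0.0]
wrist_force: [-1.0, -0.1, -0.4]
width: 24.1
```

Emit:
{"method": "jog_arm", "body": {"increments": [[[0,0,-0.05],0,1],[[0,0,0],0,1]]}}

```text
clock: 23.98
eef_pos: [465.3, 12.6, 16.0]
tcp_rot: [-3.134, 0.214, 0.0]
wrist_force: [-0.6, -0.2, -0.4]
width: 24.5
```

Emit:
{"method": "jog_arm", "body": {"increments": [[[0,0,-0.05],0,1],[[0,0,0],0,1]]}}

```text
clock: 24.22
eef_pos: [465.3, 12.6, 15.8]
tcp_rot: [-3.134, 0.214, -0.0]
wrist_force: [-1.3, -0.1, 6.2]
width: 24.4
```

Contact with the pad. Release gently.

Emit:
{"method": "jog_arm", "body": {"increments": [[[0,0,0],0,0.6],[[0,0,0],0,0.5],[[0,0,0],0,0.5],[[0,0,2],0,0.5],[[0,0,3],0,0.5]]}}

```text
clock: 24.85
eef_pos: [464.5, 12.6, 65.4]
tcp_rot: [3.134, -0.214, -0.003]
wrist_force: [0.4, -0.1, -0.8]
width: 42.5
```

Emit:
{"method": "jog_arm", "body": {"increments": [[[-1,0,4],0,0.5],[[-3,0,4],0,0.5],[[-2,0,2],0,0.5],[[0,0,0],0,0.5],[[0,0,0],0,0.5]]}}

```text
clock: 25.48
eef_pos: [405.8, 12.6, 165.2]
tcp_rot: [-3.134, 0.214, -0.001]
wrist_force: [-0.7, -0.1, 0.3]
width: 42.7
```

```bash
python3 - <<'E'
from cell import telemetry,cams
import cv2,numpy as np
m=cams.camera_model("wrist");np.savez("w5_m.npz",K=m["intrinsics"],V=m["view"])
s=telemetry.read_state();print(s["clock"],s["eef_pos"],s["wrist_force"],s["width"])
p,d=cams.camera("wrist");cv2.imwrite("pics/w5.png",p[:,:,::-1]);np.save("w5d.npy",d)
p,d=cams.camera("top");cv2.imwrite("pics/t5.png",cv2.resize(p[110:270,150:430,::-1],None,fx=2.8,fy=2.8))
E
```

```text
25.475 [405.81022187  12.64208966 165.1681483 ] [-0.67562616 -0.12805418  0.33713092] 42.73229800033062
```

View pics/w5.png

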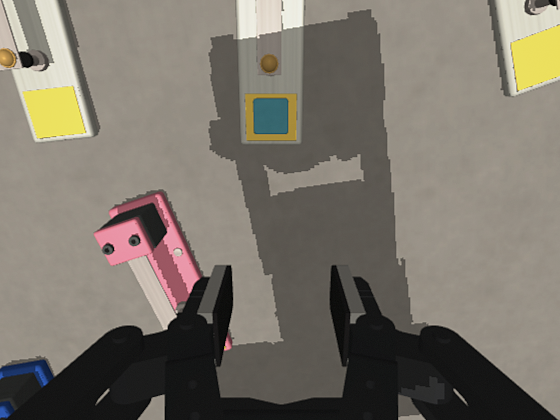

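View pics/t5.png

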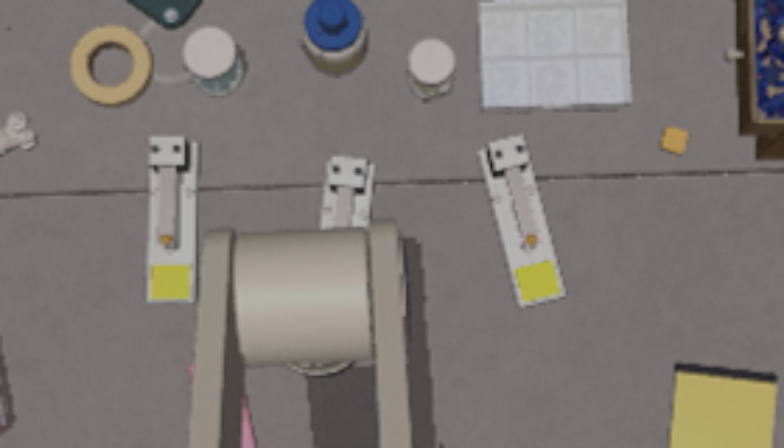

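```bash
python3 - <<'E'
from cell import order
print(order.sign_off())
E
```

```text
the job is handed in; nothing more can be done
None
```

I pressed all three springs onto their stops from left to right, then laid the teal tile on the middle holder's pad and handed the job in at about 25.5 s of 69 s. Sign-off gives no verdict, so the result below is from my own readings.

| Holder | Travel to stop (approx.) | Stiffness (approx.) | Highest wrist force I read (vertical) |
|---|---|---|---|
| Left | 14 mm | 0.68 N/mm | 15 N |
| Middle | 13 mm | 0.45 N/mm | 11.5 N |
| Right | 7 mm | 0.75 N/mm | 11 N |

- **Which is softest:** the middle spring gives about 1.5 times as much per newton as the left one, which is right at the stated minimum. The force readings were noisy by about 0.5–1 N, so the left-to-middle ratio is not exact. The middle spring's 13 mm travel also fits `leaf_q`'s limit in the judging text, and `pad_q` is the pad named for the end check.
- **Tile:** the last wrist picture shows the teal tile flat and centred on the middle pad, with yellow showing on all sides. The gripper was open and well clear.
- **Other things:** in the last pictures all three domes look back up, and the jars and ochre tile look unmoved. I judged both by eye and did not measure them.
- **One disagreement:** the tile touched the pad about 1 mm lower than I had worked out from the grasp. It still settled flat.

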